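# Bearing check with the vibration pen

## Task

Pull the vibration pen (the square-bodied instrument, not the round torch) straight up out of its sprung catch in the instrument rail and take a bearing reading on the little vacuum pump: set the pen's tip on the middle of the steel measuring stud next to the pump head, not the one by the fan cover, with the pen square to the stud's face, and press lightly until the sprung tip is pushed in about half-way. Finish holding the pen there, still pressing; leave the torch in the rail, do not shift the pump and leave the things lying about alone.

Things in the scene. Friction and masses are not known exactly. Their poses are not given: they have to be found in the camera images.
- pen: Vibration pen, 145 mm long, 0.12 kg, tip down in one of the rail's sockets. Origin at the end of its sprung tip when fully out; z along the pen to its top, -x the display face. Along z, mm: 0-16 sliding tip pin (6 wide, round end), 16-40 nose cone, 40-70 round steel shank (20 wide, catch groove), 70-140 square grey grip body 26 x 26 (its lower face rests on the rail), black cap to 145.
- pen_grip (a point): Middle of the pen's square grip body, on the pen's axis, 112 mm above the end of the extended tip; axes as the pen's. Any two opposite faces, 26 mm apart, can be pinched here.
- pen_point (a point): Rounded end of the pen's sprung tip; it moves with the tip.
- pen_tip (a joint): How far the sprung tip is pushed into the pen, in m: 0 fully out, 0.010 fully in. Spring: about 1 N to start moving, 3.5 N at half-way (0.005), 6 N at 0.010; beyond that the tip is solid.
- rail: Instrument rail, fixed: aluminium bar 46 x 190 x 18 mm on two feet, top 85 mm above the worktop, long along its y; origin under its centre on the worktop. Two through sockets, 22.5 mm wide, at y +50 and -50 mm; in each, two sprung balls snap into the groove of the instrument's shank. A straight upward pull of 5 to 10 N frees it; raised 10 mm it is past the catch, 75 mm clear of the bar.
- torch: Inspection torch in the rail's other socket, to be left there: round black knurled barrel 25 mm wide, head 33 mm wide with a lens on top, top 71 mm above the rail, same steel shank as the pen. Origin on its axis 70 mm below the rail's top, z up. Pen and torch can be in either socket.
- vac_pump: Small vacuum pump, 3.2 kg, standing loose on rubber feet; 120 (x) x 200 (y) x 132 mm high. Origin on the worktop under its middle, z up. Grey ribbed motor along its y, axis 66 mm up; square pump head with two white hose nozzles on top at its +y end, black fan cover with grille at its -y end; grey terminal box on top, to 123 mm, between the studs.
- stud_head (a point): Centre of the face of the measuring stud next to the pump head: a flat steel disc, 22 mm diameter, with a dot in the middle and a fine ring, on a boss of the motor's end shield, 116 mm above the worktop. z points straight out of the face: it leans 25 degrees from vertical towards the pump's -x side.
- stud_fan (a point): Centre of the face of the other, identical stud, next to the black fan cover, 90 mm from the first along the pump's -y; not to be used.
- spanner: Steel spanner, 142 mm long, lying on the worktop; bystander. Origin under its middle.
- hex_key: Black hexagon key, 82 x 30 x 6 mm, lying on the worktop; bystander. Origin under its middle.
- marker: Black felt pen, 136 mm long, 12 mm thick, lying on the worktop; bystander. Origin under its middle.
- fuse_box: Small closed paper box, 42 x 62 x 22 mm, on the worktop; bystander. Origin under its middle.
Things that resemble listed ones, but are neither listed nor needed, are in the scene too. What is shaped like the pen but orange is not meant.

How it is judged:
By the outcome, as a careful person would: the job done as asked, in the order asked, and still so for the second after the job is handed in, while the arm keeps its last pose, push and grip.
It also fails if it takes over 42 s, if anything falls off the work surface, if the arm or the gripper's body presses on something with over 40 N, if the wrist force passes 120 N, or if a joint passes its speed limit or range.

## Robot

A 6-joint arm with a two-finger parallel gripper is mounted at the origin on a cart in front of the work surface, level with it; the furniture and walls round the work are solid. World frame = base frame: x ahead of the robot, y to its left, z up, the work surface at z = 0. Lengths are in m, angles in degrees, forces in N, time in s.
With the tool pointing down it reaches from about 0.4 to 0.825 m from the base axis. Payload 7 kg.
Tool frame: the origin (TCP) lies on the centre line of the jaws, within the pads' length; the fingertips stand 14 mm ahead of it and the grasp point (between the pads) lies 5 mm behind it; z points along the fingers, y is the line along which they close (so a half turn about z gives the same grasp; the last joint's range is limited). The gripper opens to 88 mm and grips with 3 to 60 N. Pads are 19 mm wide; open, the fingers measure 130 mm over their backs; the gripper's body (78 mm by 193 mm) begins 47 mm behind the grasp point.
Start: joints at [89.273, 20.546, 0.682, 0, -70.136, -16.507], TCP at [0.2, 0.645, 0.241] pointing down, gripper open.
Joint ranges: [-176.03, 176.03], [-82.01, 121.73], [-58.28, 71.71], [-173.87, 95.51], [-174.79, -0.11], [-173.66, 173.66]. Speed limits (degrees/s): [136.94, 136.94, 172.46, 180, 180, 180].

## Interface

Orientations are given as [roll, pitch, yaw] about the fixed x, y, z axes, in that order (R = Rz(yaw) Ry(pitch) Rx(roll)).
In Python, from plant import r gives the robot as it stands.
- The arm moves only by the tool send_rows, never from a script. Its argument "steps" is a list of rows, each an object with "dp": the shift along the tool's x, y, z in mm, a list of three; "roll": the turn about the tool's z in rad; "jaw": the opening in per cent of the stroke, from 0 (shut) to 100 (fully open). In form: [{"dp": [tx, ty, tz], "roll": roll, "jaw": jaw}, ...]. A call has 1 to 5 rows; each row is the pose to reach, as a shift and turn from the pose commanded when the call began, along the tool's axes at that moment; what a row does not reach only later rows make up. A row lasts 1/8 s, in which the tool goes at most 62.5 mm and 10.7 degrees, less where a joint would pass 70% of its speed; a pose out of reach is approached as far as the arm can. A call with a gripper value outside its range is refused whole. The fingers move at their own pace and stop on an object; "newtons" is the grip in N (left out, the last holds). Time passes only in rows, so rows that repeat a pose let the fingers close. It gives the time, the measured TCP pose, the force, the opening and the grip force at its end, in the units of the state.
- r.get_state(): the state, without advancing time (a new reading comes with each control period).
- r.capture(name): name is "scene" or "top" or "wrist"; returns a dict with "image" (420x560x3 uint8, blue, green, red), "K" (3x3 intrinsics, pixels), "rvec" (rotation vector, rad) and "tvec" (3), from world to camera coordinates, as OpenCV has them. Camera axes: x right, y down, z forward; pixel columns grow to the right and rows downward; lengths in m; the calibration is good to about 2 mm. A picture is of the moment at which its call begins. There is no depth.
- r.close_job(): hands the job in; it is judged then, once.
The state is a dict: "time_s": time; "joints": joint angles; "qd": joint speeds; "joint_torque": joint torques, N m; "tcp_pos": TCP position; "eef_rot": TCP orientation; "contact_force": force on the tool from outside, world axes, zero at the start; "moment": the same for the moment, N m; "gripper_width": finger opening in m; "gripper_force": force on a finger pad.
Only numpy, scipy, OpenCV 4.12 (cv2) and the standard library are available. Lean on these libraries where they do the work, as an engineer would, in place of code of your own. Each camera call takes 0.05 s, during which the arm holds its last target. There are 200 camera calls.

## Working session

There is one attempt and no reset: what is moved stays moved. The work goes in short steps, Python scripts to look and compute and a tool call to move; the robot and the scene stay as the last step left them, time stands still between calls to the robot, and variables do not carry over. Pictures are saved under pics/ and viewed, at most 10 in all, crops included, and the job is handed in when it is done.

Besides the shell and the picture viewer there is one more tool, called after "Call:" as name(argument=value, ...) on one line, values as JSON. send_rows: Moves the arm, as the interface text tells. Its arguments: {"type":"object","properties":{"steps":{"type":"array","items":{"type":"object","properties":{"dp":{"type":"array","items":{"type":"number"}},"roll":{"type":"number"},"jaw":{"type":"number"}}}},"newtons":{"type":"number"}},"required":["steps"]}

```bash
mkdir -p pics; ls; cat > h.py <<'E'
import numpy as np, cv2, pickle
from scipy.spatial.transform import Rotation as R
def cap(r,n,f):
    c=r.capture(n); cv2.imwrite(f'pics/{f}.png',c['image']); pickle.dump({k:np.array(v) for k,v in c.items()},open(f'pics/{f}.pkl','wb')); return c
def load(f): return pickle.load(open(f'pics/{f}.pkl','rb'))
def ray(c,px):
    M=cv2.Rodrigues(np.array(c['rvec'],float))[0]; t=np.array(c['tvec'],float).ravel()
    d=M.T@np.linalg.inv(np.array(c['K']))@np.array([px[0],px[1],1.]); return -M.T@t,d/np.linalg.norm(d)
def onz(c,px,z):
    o,d=ray(c,px); return o+d*(z-o[2])/d[2]
def tri(*cp):
    A=np.zeros((3,3));b=np.zeros(3)
    for c,p in cp:
        o,d=ray(c,p);P=np.eye(3)-np.outer(d,d);A+=P;b+=P@o
    x=np.linalg.solve(A,b); return x,[np.linalg.norm(np.cross(x-ray(c,p)[0],ray(c,p)[1])) for c,p in cp]
def proj(c,X): return cv2.projectPoints(np.array(X,float).reshape(-1,1,3),np.array(c['rvec'],float),np.array(c['tvec'],float),np.array(c['K'],float),None)[0].reshape(-1,2)
E
python3 - <<'E'
from plant import r; from h import *
a=cap(r,'scene','s0');b=cap(r,'top','t0')
for c in(a,b): print(ray(c,(280,210)),c['K'][0])
cv2.imwrite('pics/st0.png',np.hstack([cv2.resize(x['image'],(800,600))[:, :] for x in(a,)]))
cv2.imwrite('pics/tt0.png',cv2.resize(b['image'],(800,600)))
print(r.get_state())
E
```

```text
pics
(array([ 0.02315553, -0.6671418 ,  0.50610876]), array([ 0.51096242,  0.74422642, -0.43016792])) [389.77871304   0.         289.58406988]
(array([0.32848144, 0.016594  , 1.34294569]), array([ 0.16523153,  0.01370066, -0.98615964])) [537.96184076   0.         279.51284856]
{'time_s': 0.1, 'joints': array([ 8.92716654e+01,  2.05874737e+01,  6.39588441e-01, -1.69748955e-02,
       -7.01362242e+01, -1.65072111e+01]), 'qd': array([-0.04160727, -0.23533274,  0.12682956,  0.03384415,  0.01308269,
       -0.00864192]), 'joint_torque': array([-1.76483110e-03, -5.84165812e+01,  2.93750918e+01,  7.01556891e+00,
        1.01480915e-02, -5.33239995e-05]), 'tcp_pos': array([0.19990456, 0.64428754, 0.23972145]), 'eef_rot': array([ 1.79914823e+02, -8.59993684e-03, -1.72413188e+01]), 'contact_force': array([-0.43396903, -0.00626011,  0.33878809]), 'moment': array([-0.02377425, -0.03726497,  0.0413561 ]), 'gripper_force': 0.0, 'gripper_width': 0.087801900458948}
```

View pics/st0.png

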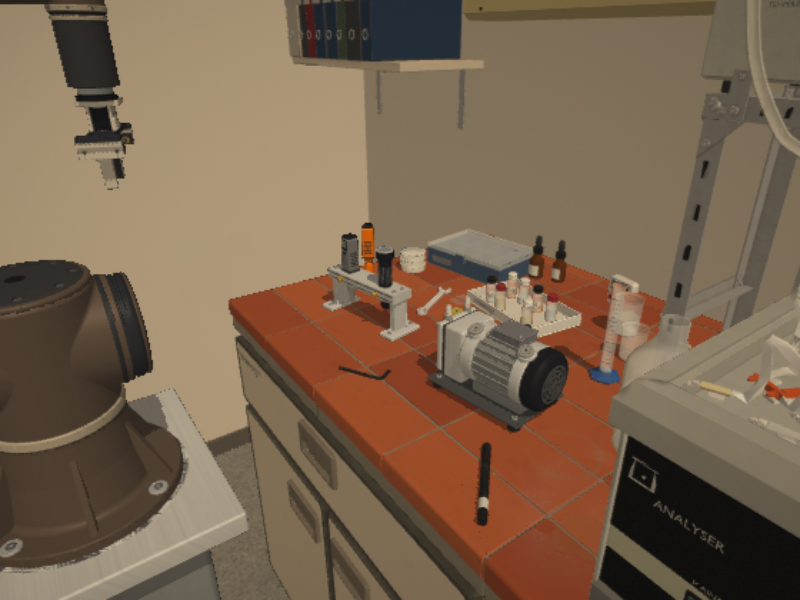

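View pics/tt0.png

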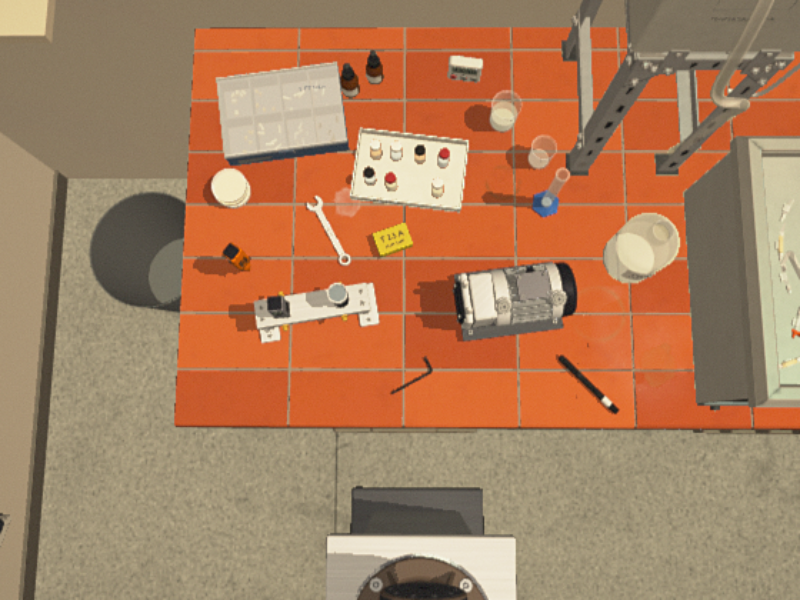

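Scene view (800 px scale): the square grey pen with black cap stands in the rail at (349,252), the round torch with lens at (385,266), and an orange look-alike behind at (367,240). The pump is at (505,360), with its white head towards +y and the black fan cover at (545,378). In the top view the pen cap is at (278,303), the torch at (338,293), the orange one at (236,257), and the pump spans (455–577, 262–338). I'll confirm in one enlarged composite crop.

```bash
python3 - <<'E'
from h import *
a=load('s0');b=load('t0')
def crop(c,x,y,w,h): return cv2.resize(c['image'][y:y+h,x:x+w],(400,300),interpolation=cv2.INTER_CUBIC)
m=np.vstack([np.hstack([crop(a,215,145,100,75),crop(b,160,165,120,90)]),np.hstack([crop(a,300,205,100,75),crop(b,310,170,100,75)])])
cv2.imwrite('pics/m0.png',m)
s=.7
for n,p,z in [('pen cap',(278,303),.16),('torch',(338,293),.156),('orange',(236,252),.16)]: print(n,onz(b,np.array(p)*s,z).round(4))
E
```

```text
pen cap [0.5217 0.2238 0.16  ]
torch [0.5384 0.1305 0.156 ]
orange [0.6034 0.2929 0.16  ]
```

View pics/m0.png

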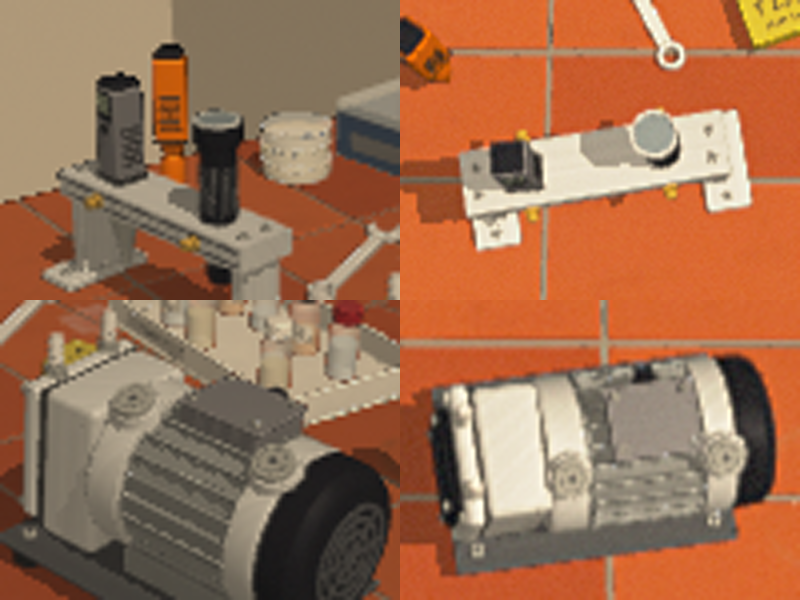

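The enlarged crop confirms it. The pen is the square grey body with black cap at scene px (244,165) and top px (193,212). The torch is round with a lens at scene (269,174) and top (236,205). The orange one is a look-alike standing behind. The stud by the pump head is at scene (333,230) and top (352,214); the stud by the fan is at scene (368,245) and top (391,209).

```bash
python3 - <<'E'
from h import *
a=load('s0');b=load('t0')
P={'pen':((244.5,164.5),(193,212.4),.16),'torch':((269.5,174.5),(236.5,205.5),.156),'sh':((333,230.5),(352.5,214.5),.116),'sf':((368.3,245),(391.3,208.8),.116)}
X={}
for n,(p,q,z) in P.items():
    x,e=tri((a,p),(b,q)); X[n]=onz(b,q,z); print(n,x.round(4),np.round(e,4),X[n].round(4),onz(a,p,z).round(4))
d=X['torch']-X['pen'];print(np.linalg.norm(d[:2]),'rail yaw',np.degrees(np.arctan2(d[0],-d[1])))
d=X['sh']-X['sf'];print(np.linalg.norm(d[:2]),'pump yaw',np.degrees(np.arctan2(-d[0],d[1])))
# refine stud circles
for c,n in((a,'s'),(b,'t')):print(n,proj(c,[X['sh'],X['sf']]))
E
```

```text
pen [0.521  0.2274 0.1596] [0. 0.] [0.521  0.2273 0.16  ] [0.5205 0.2265 0.16  ]
torch [0.5381 0.1304 0.1558] [0.0007 0.0007] [0.5375 0.1307 0.156 ] [0.5385 0.1296 0.156 ]
sh [ 0.5244 -0.134   0.1121] [0.0001 0.0001] [ 0.5238 -0.1335  0.116 ] [ 0.5195 -0.1394  0.116 ]
sf [ 0.5373 -0.2232  0.1149] [0.0001 0.0001] [ 0.5372 -0.2231  0.116 ] [ 0.5357 -0.2244  0.116 ]
0.09801128171610482 rail yaw 9.673170416363268
0.09059237727973739 pump yaw 8.533778799599022
s [[332.64808331 228.86438563]
 [368.35500626 244.49330236]]
t [[352.5 214.5]
 [391.3 208.8]]
```

Call:
send_rows(steps=[{"dp":[43,30,-2],"roll":-0.094,"jaw":100},{"dp":[86,61,-4],"roll":-0.188,"jaw":100},{"dp":[129,91,-6],"roll":-0.282,"jaw":100},{"dp":[172,122,-8],"roll":-0.376,"jaw":100},{"dp":[215,152,-10],"roll":-0.47,"jaw":100}])

```text
time_s: 0.72
tcp_pos: [0.361, 0.4342, 0.2504]
eef_rot: [180.0, 0.0, 9.9]
contact_force: [1.2, 0.2, -1.4]
gripper_width: 0.0876
gripper_force: 0.0
```

```bash
cat >> h.py <<'E'
def togo(r,x,y,z,yaw=None):
    s=r.get_state(); Rm=R.from_euler('xyz',s['eef_rot'],degrees=True)
    d=np.array([x,y,z])-s['tcp_pos']; yw=s['eef_rot'][2]
    print('t',round(s['time_s'],2),'tcp',s['tcp_pos'].round(4),s['eef_rot'].round(2),'dp',(Rm.inv().apply(d)*1000).round(1),'roll',None if yaw is None else round(-np.radians(yaw-yw),3),'F',s['contact_force'].round(1),'M',s['moment'].round(2),'w',round(s['gripper_width'],4),round(s['gripper_force'],1))
E
python3 -c "
from plant import r; from h import *
togo(r,.521,.227,.27,9.7)"
```

```text
t 0.72 tcp [0.361  0.4342 0.2504] [1.7998e+02 2.0000e-02 9.8800e+00] dp [122.1 231.5 -19.5] roll 0.003 F [ 1.2  0.2 -1.4] M [-0.   -0.11 -0.06] w 0.0876 0.0
```

Call:
send_rows(steps=[{"dp":[25,46,-4],"roll":0,"jaw":100},{"dp":[49,93,-8],"roll":0,"jaw":100},{"dp":[73,139,-12],"roll":0,"jaw":100},{"dp":[98,185,-16],"roll":0,"jaw":100},{"dp":[122,231,-20],"roll":0,"jaw":100}])

```text
time_s: 1.35
tcp_pos: [0.5202, 0.2271, 0.2705]
eef_rot: [-180.0, 0.0, 9.7]
contact_force: [0.1, 1.2, -0.6]
gripper_width: 0.0878
gripper_force: 0.0
```

```bash
python3 - <<'E'
from plant import r; from h import *
togo(r,.521,.227,.27,9.7)
c=cap(r,'wrist','w1'); cv2.imwrite('pics/w1v.png',cv2.resize(c['image'],(800,600)))
print(ray(c,(280,210)),proj(c,[[.521,.227,.16],[.5375,.1307,.156]]))
E
```

```text
t 1.35 tcp [0.5202 0.2271 0.2705] [-1.8e+02  2.0e-02  9.7e+00] dp [0.8 0.3 0.5] roll 0.0 F [ 0.1  1.2 -0.6] M [ 0.03 -0.09  0.07] w 0.0878 0.0
(array([0.59304659, 0.23867989, 0.41452924]), array([-0.25674925, -0.03443   , -0.96586458])) [[282.08506419 215.20735881]
 [391.05795499 213.93744469]]
```

View pics/w1v.png

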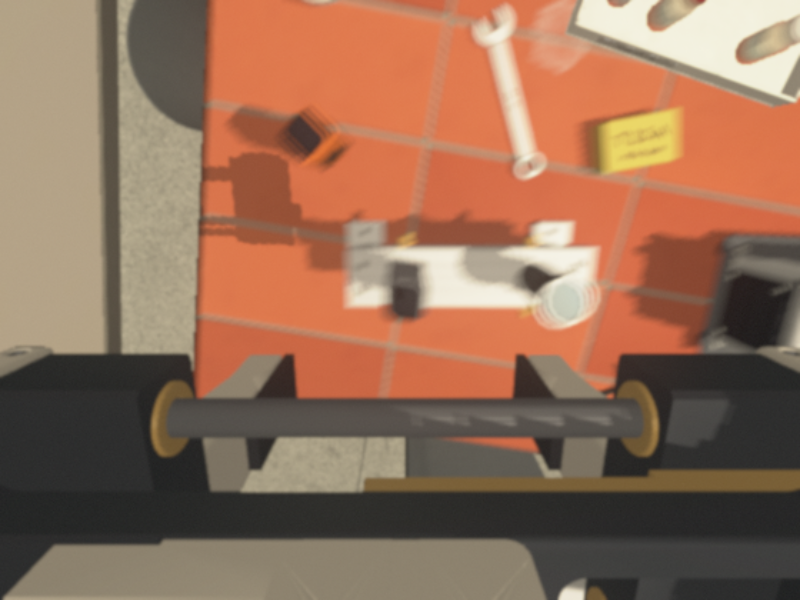

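The wrist view is motion-blurred. The pen cap is at (406,303) at 800 scale, within 2–3 mm of prediction, and looks aligned with the rail; the torch is at (568,300). I'll take a still frame and measure the cap numerically.

Call:
send_rows(steps=[{"dp":[1,0,0],"roll":0,"jaw":100},{"dp":[1,0,0],"roll":0,"jaw":100}])

```text
time_s: 1.65
tcp_pos: [0.5201, 0.2291, 0.2702]
eef_rot: [180.0, 0.0, 9.7]
contact_force: [0.6, 0.1, 0.2]
gripper_width: 0.0875
gripper_force: 0.0
```

```bash
python3 - <<'E'
from plant import r; from h import *
togo(r,.521,.227,.27,9.7)
c=cap(r,'wrist','w2'); im=c['image'][185:245,260:320]
g=im.max(2); m=(g<45).astype('uint8')
cn=max(cv2.findContours(m,0,2)[0],key=cv2.contourArea)+np.array([260,185])
rc=cv2.minAreaRect(cn);print(rc,cv2.contourArea(cn))
bp=cv2.boxPoints(rc); W=np.array([onz(c,p,.16) for p in bp]);print(W.round(4),W.mean(0))
e=np.diff(W[:,:2],axis=0);print([(round(np.linalg.norm(v)*1e3,1),round(np.degrees(np.arctan2(v[1],v[0])),1)) for v in e])
cv2.imwrite('pics/w2v.png',cv2.resize(c['image'][150:270,220:380],(800,600),interpolation=cv2.INTER_CUBIC))
E
```

```text
t 1.65 tcp [0.5201 0.2291 0.2702] [1.8e+02 4.0e-02 9.7e+00] dp [0.6 2.3 0.2] roll -0.0 F [0.6 0.1 0.2] M [-0.06 -0.01  0.01] w 0.0875 0.0Traceback (most recent call last):
  File "<stdin>", line 5, in <module>
ValueError: max() iterable argument is empty
```

```bash
python3 - <<'E'
from h import *
c=load('w2'); im=c['image'][185:235,262:310]
g=cv2.GaussianBlur(im.max(2),(3,3),0); t,m=cv2.threshold(g,0,255,cv2.THRESH_BINARY_INV+cv2.THRESH_OTSU); print(t,g.min())
for th in (g.min()+25,):
  m=(g<th).astype('uint8')
  cn=max(cv2.findContours(m,0,2)[0],key=cv2.contourArea)+np.array([262,185])
  rc=cv2.minAreaRect(cn);print(rc,cv2.contourArea(cn))
bp=cv2.boxPoints(rc); W=np.array([onz(c,p,.16) for p in bp]);print(W.round(4),W.mean(0))
e=np.diff(W[:,:2],axis=0);print([(round(np.linalg.norm(v)*1e3,1),round(np.degrees(np.arctan2(v[1],v[0])),1)) for v in e])
cv2.imwrite('pics/w2v.png',cv2.resize(c['image'][150:270,220:380],(800,600),interpolation=cv2.INTER_CUBIC))
E
```

```text
157.0 68
((280.0398254394531, 213.40267944335938), (23.28165054321289, 22.882537841796875), 3.814074993133545) 477.5
[[0.5108 0.2403 0.16  ]
 [0.5316 0.2422 0.16  ]
 [0.5336 0.222  0.16  ]
 [0.5128 0.2197 0.16  ]] [0.52220476 0.23106701 0.16      ]
[(np.float64(20.9), np.float64(5.3)), (np.float64(20.3), np.float64(-84.2)), (np.float64(21.0), np.float64(-173.5))]
```

View pics/w2v.png

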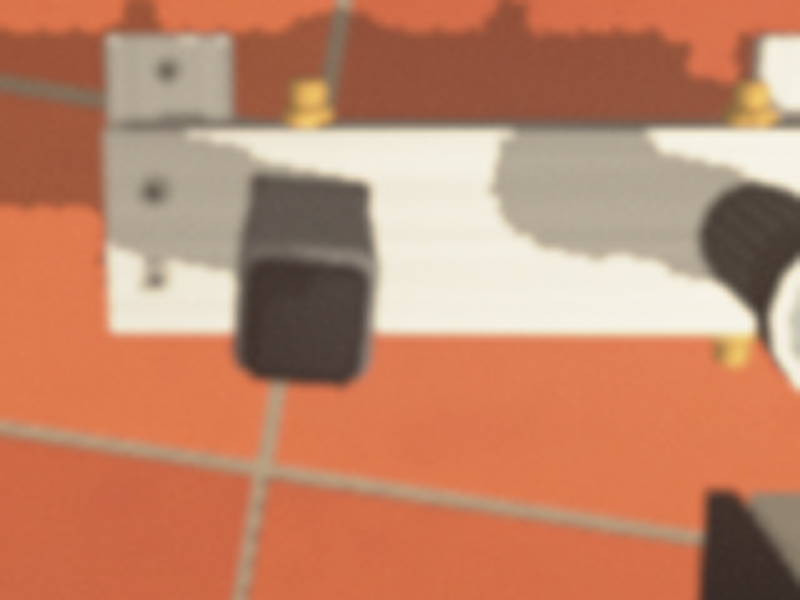

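The still crop shows the square black cap centred at px (281,214) in the full image, turned about 4° from the rail edge (pen yaw about 6°). The torch is to the right, well clear. Now I'll descend.

Call:
send_rows(steps=[{"dp":[1,0,40],"roll":0.065,"jaw":100},{"dp":[1,0,85],"roll":0.065,"jaw":100},{"dp":[1,0,125],"roll":0.065,"jaw":100},{"dp":[1,0,148],"roll":0.065,"jaw":100},{"dp":[1,0,148],"roll":0.065,"jaw":100}])

```text
time_s: 2.33
tcp_pos: [0.5199, 0.2292, 0.1209]
eef_rot: [179.9, 0.2, 6.1]
contact_force: [-0.2, -0.2, -0.1]
gripper_width: 0.0876
gripper_force: 0.0
```

Call:
send_rows(steps=[{"dp":[0,0,0],"roll":0,"jaw":20},{"dp":[0,0,0],"roll":0,"jaw":20},{"dp":[0,0,0],"roll":0,"jaw":20},{"dp":[0,0,0],"roll":0,"jaw":20},{"dp":[0,0,0],"roll":0,"jaw":20}], newtons=30)

```text
time_s: 2.95
tcp_pos: [0.5215, 0.229, 0.1228]
eef_rot: [-180.0, -0.0, 6.0]
contact_force: [-0.4, -0.0, 0.9]
gripper_width: 0.0434
gripper_force: 0.0
```

Call:
send_rows(steps=[{"dp":[0,0,0],"roll":0,"jaw":0},{"dp":[0,0,0],"roll":0,"jaw":0},{"dp":[0,0,0],"roll":0,"jaw":0},{"dp":[0,0,0],"roll":0,"jaw":0},{"dp":[0,0,0],"roll":0,"jaw":0}], newtons=30)

```text
time_s: 3.58
tcp_pos: [0.5219, 0.23, 0.123]
eef_rot: [-179.9, -0.1, 6.0]
contact_force: [-1.6, 5.2, 2.7]
gripper_width: 0.0255
gripper_force: 30.0
```

Call:
send_rows(steps=[{"dp":[0,-0.7,0],"roll":0,"jaw":0},{"dp":[0,-0.7,-5],"roll":0,"jaw":0},{"dp":[0,-0.7,-12],"roll":0,"jaw":0},{"dp":[0,-0.7,-20],"roll":0,"jaw":0},{"dp":[0,-0.7,-40],"roll":0,"jaw":0}])

```text
time_s: 4.2
tcp_pos: [0.5204, 0.2293, 0.1607]
eef_rot: [179.9, 0.2, 5.9]
contact_force: [0.3, 0.0, -1.1]
gripper_width: 0.0259
gripper_force: 30.0
```

Call:
send_rows(steps=[{"dp":[0,0,-30],"roll":0,"jaw":0},{"dp":[0,0,-50],"roll":0,"jaw":0},{"dp":[0,0,-50],"roll":0,"jaw":0}])

```text
time_s: 4.58
tcp_pos: [0.5216, 0.2293, 0.2135]
eef_rot: [-180.0, -0.1, 6.0]
contact_force: [-0.0, 0.4, -2.2]
gripper_width: 0.0258
gripper_force: 30.0
```

```bash
python3 - <<'E'
from plant import r; from h import *
togo(r,.521,.229,.213,6)
a=cap(r,'scene','s1');b=cap(r,'wrist','w3')
i=cv2.resize(a['image'][90:210,190:300],(400,436),interpolation=cv2.INTER_CUBIC); j=cv2.resize(b['image'][100:320,180:380],(400,436))
cv2.imwrite('pics/m1.png',np.hstack([i,j]))
E
```

```text
t 4.58 tcp [0.5216 0.2293 0.2135] [-1.7998e+02 -6.0000e-02  5.9500e+00] dp [-0.6  0.3  0.5] roll -0.001 F [-0.   0.4 -2.2] M [-0.03 -0.02  0.02] w 0.0258 30.0
```

View pics/m1.png

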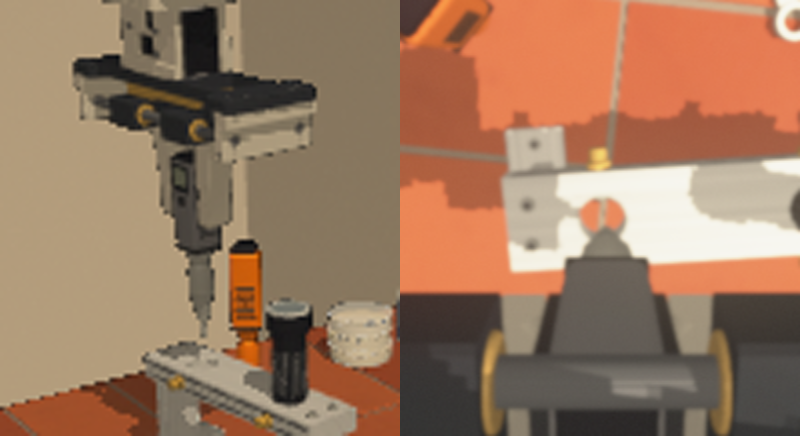

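The pen is out and hangs upright in the jaws; its socket is empty and the torch is still seated. The tool can't tilt, so I'll pivot the pen 25° about the pinch axis by levering its shank against the fixed bar's far edge, away from the plungers.

Call:
send_rows(steps=[{"dp":[21,11,0],"roll":-0.065,"jaw":0},{"dp":[42,23,0],"roll":-0.065,"jaw":0},{"dp":[42,23,35],"roll":-0.065,"jaw":0},{"dp":[42,23,71],"roll":-0.065,"jaw":0},{"dp":[42,23,71],"roll":-0.065,"jaw":0}])

```text
time_s: 5.3
tcp_pos: [0.5631, 0.2093, 0.1375]
eef_rot: [179.8, 0.5, 9.6]
contact_force: [-0.9, -1.0, -1.1]
gripper_width: 0.0259
gripper_force: 30.0
```

```bash
python3 - <<'E'
from plant import r; from h import *
togo(r,.5305,.2049,.142,9.7)
E
```

```text
t 5.3 tcp [0.5631 0.2093 0.1375] [179.79   0.45   9.65] dp [-32.9  -1.1  -4.3] roll -0.001 F [-0.9 -1.  -1.1] M [-0.05 -0.02 -0.04] w 0.0259 30.0
```

Call:
send_rows(steps=[{"dp":[-5,0,0],"roll":0,"jaw":0},{"dp":[-10,0,0],"roll":0,"jaw":0},{"dp":[-15,0,0],"roll":0,"jaw":0},{"dp":[-20,0,0],"roll":0,"jaw":0},{"dp":[-20,0,0],"roll":0,"jaw":0}], newtons=20)

```text
time_s: 5.92
tcp_pos: [0.5472, 0.2085, 0.1437]
eef_rot: [-179.9, -0.3, 9.7]
contact_force: [4.6, -0.4, -1.2]
gripper_width: 0.0259
gripper_force: 20.0
```

Call:
send_rows(steps=[{"dp":[-5,0,0],"roll":0,"jaw":0},{"dp":[-10,0,0],"roll":0,"jaw":0},{"dp":[-14,0,0],"roll":0,"jaw":0},{"dp":[-17,0,0],"roll":0,"jaw":0},{"dp":[-17,0,0],"roll":0,"jaw":0}])

```text
time_s: 6.55
tcp_pos: [0.5305, 0.2059, 0.1435]
eef_rot: [-179.9, -0.3, 9.7]
contact_force: [5.1, -0.6, -1.7]
gripper_width: 0.0263
gripper_force: 20.0
```

```bash
python3 - <<'E'
from plant import r; from h import *
togo(r,.5305,.2049,.142,9.7)
a=cap(r,'scene','s2');b=cap(r,'wrist','w4')
i=cv2.resize(a['image'][110:220,190:300],(400,400),interpolation=cv2.INTER_CUBIC); j=cv2.resize(b['image'][100:320,170:390],(400,400))
cv2.imwrite('pics/m2.png',np.hstack([i,j]))
E
```

```text
t 6.55 tcp [0.5305 0.2059 0.1435] [-179.89   -0.28    9.73] dp [-0.2  1.   1.5] roll 0.001 F [ 5.1 -0.6 -1.7] M [ 0.09 -2.02 -0.05] w 0.0263 20.0
```

View pics/m2.png

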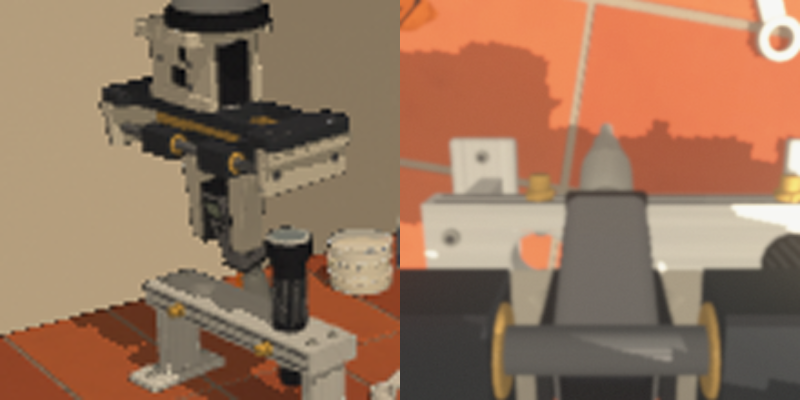

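The left view shows the pen leaning on the bar, top towards the robot, with the torch untouched. In the wrist view the tip apex is at full-image px (283,169). Working out the tilt from that.

```bash
cat >> h.py <<'E'
def tilt(c,s,tip,s_tip=.112):
    Rm=R.from_euler('xyz',s['eef_rot'],degrees=True).as_matrix(); g=s['tcp_pos']-.005*Rm[:,2]
    from scipy.optimize import least_squares
    f=lambda q:(proj(c,[g+Rm@np.array([np.sin(q[0])*s_tip,q[1],np.cos(q[0])*s_tip])])[0]-tip)
    q=least_squares(f,[.4,0.],diff_step=1e-4,x_scale=[1,.01]).x
    print('tilt',np.degrees(q[0]).round(2),'lateral mm',(q[1]*1e3).round(2)); return g,Rm
E
python3 - <<'E'
from plant import r; from h import *
s=r.get_state(); tilt(load('w4'),s,(282.8,168.8))
E
```

```text
tilt 22.73 lateral mm 0.83
```

Call:
send_rows(steps=[{"dp":[-2,0,0],"roll":0,"jaw":0},{"dp":[-3.5,0,0],"roll":0,"jaw":0},{"dp":[-3.5,0,0],"roll":0,"jaw":0},{"dp":[6,0,0],"roll":0,"jaw":0},{"dp":[6,0,0],"roll":0,"jaw":0}])

```text
time_s: 7.28
tcp_pos: [0.5351, 0.2059, 0.1416]
eef_rot: [180.0, 0.0, 9.7]
contact_force: [0.9, 1.0, -1.7]
gripper_width: 0.0255
gripper_force: 20.0
```

Call:
send_rows(steps=[{"dp":[0,0,0],"roll":0,"jaw":0},{"dp":[0,0,0],"roll":0,"jaw":0}], newtons=40)

```text
time_s: 7.52
tcp_pos: [0.5347, 0.2058, 0.1414]
eef_rot: [180.0, 0.0, 9.7]
contact_force: [-1.1, 1.2, -1.5]
gripper_width: 0.0255
gripper_force: 40.0
```

```bash
python3 - <<'E'
from plant import r; from h import *
s=r.get_state(); togo(r,.5305,.2049,.142,9.7)
b=cap(r,'wrist','w5'); a=b['image']
cv2.imwrite('pics/m3.png',cv2.resize(a[120:240,210:370],(800,600),interpolation=cv2.INTER_CUBIC))
# tip silhouette: grey against orange
h=cv2.cvtColor(a,cv2.COLOR_BGR2HSV); m=((h[...,1]<90)).astype('uint8')
for y in range(150,185,2):
    x=np.flatnonzero(m[y,265:305]); print(y,(x.min()+265,x.max()+265,len(x)) if len(x) else None,end=' ')
E
```

```text
t 7.53 tcp [0.5347 0.2058 0.1414] [1.7999e+02 3.0000e-02 9.6900e+00] dp [-4.2  0.2 -0.6] roll -0.0 F [-1.1  1.2 -1.5] M [-0.06 -0.06  0.06] w 0.0255 40.0
150 (np.int64(266), np.int64(268), 3) 152 (np.int64(266), np.int64(267), 2) 154 (np.int64(265), np.int64(267), 3) 156 (np.int64(265), np.int64(267), 3) 158 (np.int64(265), np.int64(266), 2) 160 (np.int64(265), np.int64(266), 2) 162 (np.int64(265), np.int64(283), 3) 164 (np.int64(265), np.int64(285), 7) 166 (np.int64(265), np.int64(286), 7) 168 (np.int64(265), np.int64(286), 8) 170 (np.int64(265), np.int64(287), 10) 172 (np.int64(278), np.int64(288), 11) 174 (np.int64(277), np.int64(289), 13) 176 (np.int64(276), np.int64(290), 15) 178 (np.int64(274), np.int64(291), 18) 180 (np.int64(273), np.int64(293), 21) 182 (np.int64(272), np.int64(294), 23) 184 (np.int64(271), np.int64(295), 25)
```

View pics/m3.png

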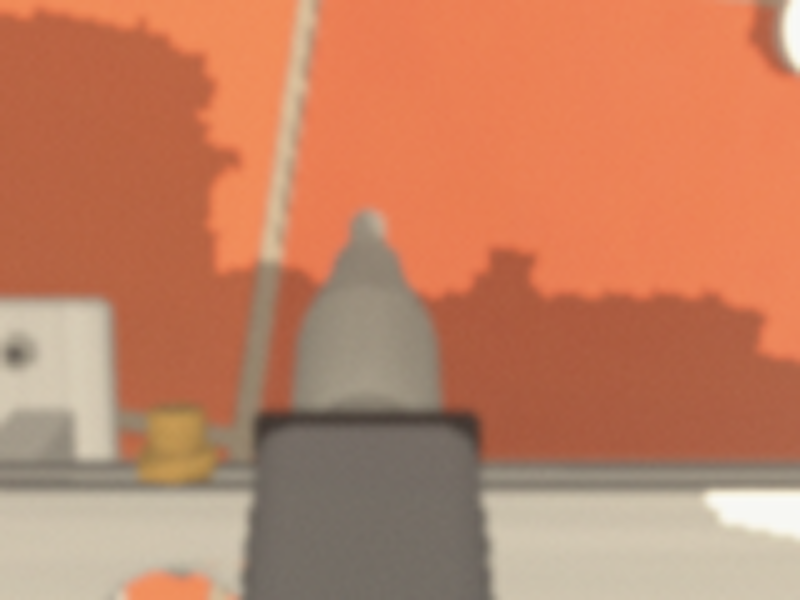

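The clear view shows the tip apex at full-image px (284,162), pen centred in the jaws.

```bash
python3 - <<'E'
from plant import r; from h import *
s=r.get_state(); c=load('w5')
tilt(c,s,(283.8,161.6)); tilt(c,s,(283.0,165.6),.109)
# second check: lower edge of body, far-side corner (s=.042, x offset +13 -> visible top edge row)
p=ray(c,(280,165))[1]; print(p)
# target for stud, theta
th=np.radians(25.); X=np.array([.5238,-.1335,.116]); yw=np.radians(8.5)
n=np.array([-np.sin(th)*np.cos(yw),-np.sin(th)*np.sin(yw),np.cos(th)])
for L in (.112,.112+.03):
    print('tcp',X+n*L-[0,0,.005])
togo(r,*(X+n*.142-[0,0,.005]),8.5)
E
```

```text
tilt 26.05 lateral mm 1.68
tilt 25.12 lateral mm 1.05
[-0.11317162 -0.01015306 -0.99352358]
tcp [ 0.47698667 -0.1404963   0.21250647]
tcp [ 0.46444738 -0.14237031  0.23969571]
t 7.58 tcp [0.5347 0.2058 0.1414] [1.7999e+02 3.0000e-02 9.6900e+00] dp [-127.9  331.4  -98.1] roll 0.021 F [ 0.5 -0.4 -0.5] M [-0.04  0.01 -0.02] w 0.0257 40.0
```

Call:
send_rows(steps=[{"dp":[0,0,-50],"roll":0,"jaw":0},{"dp":[0,0,-100],"roll":0,"jaw":0},{"dp":[0,0,-150],"roll":0,"jaw":0},{"dp":[-20,45,-150],"roll":0,"jaw":0},{"dp":[-40,90,-150],"roll":0,"jaw":0}])

```text
time_s: 8.2
tcp_pos: [0.5102, 0.1098, 0.292]
eef_rot: [-180.0, -0.0, 9.8]
contact_force: [-0.3, -0.1, -1.3]
gripper_width: 0.0256
gripper_force: 40.0
```

Call:
send_rows(steps=[{"dp":[-18,48,0],"roll":0.02,"jaw":0},{"dp":[-36,97,0],"roll":0.02,"jaw":0},{"dp":[-54,145,0],"roll":0.02,"jaw":0},{"dp":[-72,193,0],"roll":0.02,"jaw":0},{"dp":[-88,241,0],"roll":0.02,"jaw":0}])

```text
time_s: 8.82
tcp_pos: [0.4637, -0.1433, 0.2919]
eef_rot: [-180.0, -0.0, 8.6]
contact_force: [2.0, 0.2, -0.6]
gripper_width: 0.0256
gripper_force: 40.0
```

Call:
send_rows(steps=[{"dp":[0,0,15],"roll":0,"jaw":0},{"dp":[0,0,15],"roll":0,"jaw":0},{"dp":[0,0,15],"roll":0,"jaw":0}])

```text
time_s: 9.2
tcp_pos: [0.4648, -0.1412, 0.2768]
eef_rot: [180.0, 0.0, 8.6]
contact_force: [-0.1, -0.3, -1.3]
gripper_width: 0.0258
gripper_force: 40.0
```

```bash
python3 - <<'E'
from plant import r; from h import *
togo(r,.46444,-.14237,.2397,8.5)
a=cap(r,'scene','s6');b=cap(r,'wrist','w6');t=cap(r,'top','t6')
i=cv2.resize(a['image'][160:280,290:410],(400,400),interpolation=cv2.INTER_CUBIC); j=cv2.resize(b['image'][60:260,180:380],(400,400),interpolation=cv2.INTER_CUBIC)
cv2.imwrite('pics/m6.png',np.hstack([i,j]))
print(proj(b,[[.5238,-.1335,.116],[.5372,-.2231,.116]]),proj(a,[[.5238,-.1335,.116]]))
E
```

```text
t 9.2 tcp [ 0.4648 -0.1412  0.2768] [179.99   0.     8.61] dp [-0.5  1.1 37.1] roll 0.002 F [-0.1 -0.3 -1.3] M [-0.04  0.05  0.01] w 0.0258 40.0
[[283.25202649 144.64289817]
 [374.53049941 144.86877097]] [[332.65373089 228.85513238]]
```

View pics/m6.png

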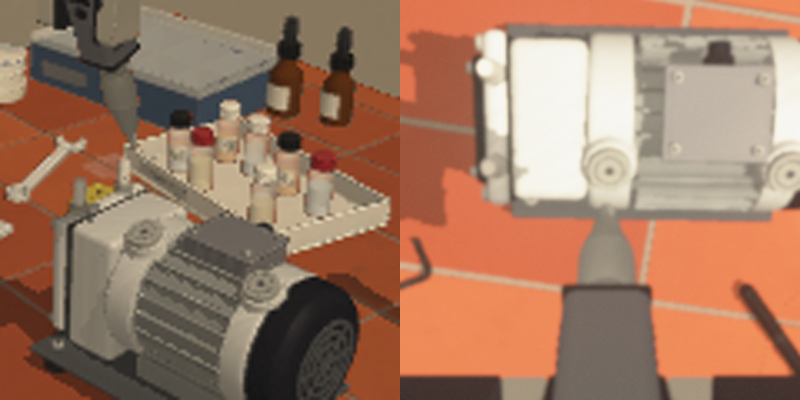

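In the wrist view the head stud is at full px (284,144), predicted (283.3,144.6). The fan stud is at (375,144). The tip apex is at (283.5,163.5), square to the pump. Computing the approach.

```bash
cat > aim.py <<'E'
from plant import r; from h import *
def aim(c,s,apex,stud,gap,th=25.):
    g,Rm=tilt(c,s,np.array(apex)+[0,4.0],.109)
    S=onz(c,stud,.116); o,d=ray(c,np.array(apex)+[0,4.])
    # tip end on plane through tool axis tilt: recompute
    for t in (tilt_q(c,s,np.array(apex)+[0,4.]),):
        q,l=t; tip=g+Rm@np.array([np.sin(q)*.112,l,np.cos(q)*.112]); a=Rm@np.array([-np.sin(q),0,-np.cos(q)])
    D=S+a*gap-tip
    print('S',S.round(4),'tip',tip.round(4),'dp to go',(Rm.T@D*1e3).round(1),'axis in tool',(Rm.T@a).round(3))
E
cat >> h.py <<'E'
def tilt_q(c,s,tip,s_tip=.109):
    from scipy.optimize import least_squares
    Rm=R.from_euler('xyz',s['eef_rot'],degrees=True).as_matrix(); g=s['tcp_pos']-.005*Rm[:,2]
    return least_squares(lambda q:(proj(c,[g+Rm@np.array([np.sin(q[0])*s_tip,q[1],np.cos(q[0])*s_tip])])[0]-tip),[.4,0.],diff_step=1e-4,x_scale=[1,.01]).x
E
python3 - <<'E'
from aim import *
s=r.get_state(); c=load('w6')
g=c['image'][120:170,260:310]; cs=cv2.HoughCircles(cv2.resize(cv2.cvtColor(g,6),None,fx=4,fy=4,interpolation=2),3,1,40,param1=80,param2=15,minRadius=28,maxRadius=60)
print(None if cs is None else [(x/4+260-.4,y/4+120-.4,q/4) for x,y,q in cs[0][:3]])
aim(c,s,(283.5,163.5),(284,144.3),.012)
for f,p in(('s0',(333,230.5)),('t0',(352.5,214.5))): print(onz(load(f),p,.116).round(4))
E
```

```text
[(np.float32(283.725), np.float32(141.475), np.float32(14.0)), (np.float32(266.725), np.float32(150.975), np.float32(8.3))]
tilt 24.22 lateral mm 1.4
S [ 0.5242 -0.1342  0.116 ] tip [ 0.5107 -0.1356  0.1798] dp to go [ 8.6  0.6 52.9] axis in tool [-0.41   0.    -0.912]
[ 0.5195 -0.1394  0.116 ]
[ 0.5238 -0.1335  0.116 ]
```

Call:
send_rows(steps=[{"dp":[3,0.5,20],"roll":0,"jaw":0},{"dp":[6,0.5,40],"roll":0,"jaw":0},{"dp":[8.5,0.5,53],"roll":0,"jaw":0},{"dp":[8.5,0.5,53],"roll":0,"jaw":0},{"dp":[8.5,0.5,53],"roll":0,"jaw":0}])

```text
time_s: 9.98
tcp_pos: [0.4735, -0.1411, 0.2243]
eef_rot: [180.0, -0.0, 8.6]
contact_force: [0.4, 0.7, -0.7]
gripper_width: 0.0257
gripper_force: 40.0
```

```bash
python3 - <<'E'
from plant import r; from h import *
togo(r,.46444,-.14237,.2397,8.5)
a=cap(r,'scene','s7');b=cap(r,'wrist','w7');t=cap(r,'top','t7')
S=[.524,-.134,.116]
print([proj(c,[S])[0] for c in(a,b,t)])
i=cv2.resize(a['image'][190:260,300:370],(400,400),interpolation=cv2.INTER_CUBIC); j=cv2.resize(b['image'][110:180,250:320],(400,400),interpolation=cv2.INTER_CUBIC)
cv2.imwrite('pics/m7.png',np.hstack([i,j]))
E
```

```text
t 9.97 tcp [ 0.4735 -0.1411  0.2243] [ 1.7998e+02 -5.0000e-02  8.5700e+00] dp [ -9.1  -0.1 -15.4] roll 0.001 F [ 0.4  0.7 -0.7] M [ 0.   -0.03 -0.04] w 0.0257 40.0
[array([332.88330176, 228.91968888]), array([282.32667549, 158.09451932]), array([352.70497632, 214.39865521])]
```

View pics/m7.png

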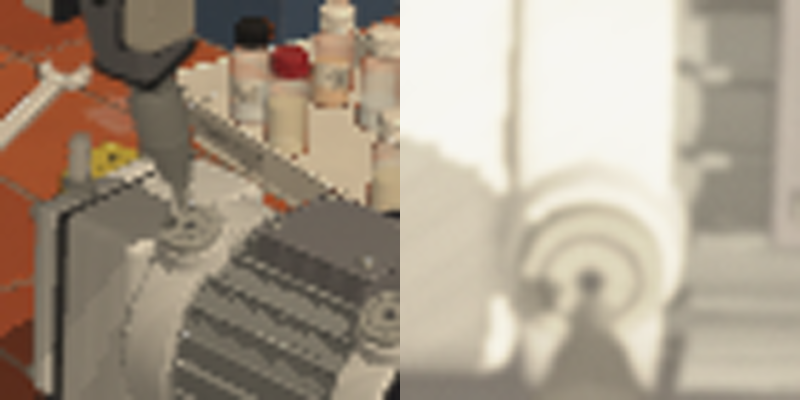

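At about 12 mm gap, the stud dot is at wrist full px (283.3,159.0) with the tip coming up just below it in the same column. In the scene crop the tip sits just above the stud's dot at (332.6,230.2). I'll measure the apex by profile.

```bash
python3 - <<'E'
from aim import *
s=r.get_state(); c=load('w7'); g=cv2.cvtColor(c['image'],6)
print(g[154:176,274:293])
a=load('s7'); print(cv2.cvtColor(a['image'],6)[220:236,326:340])
for ap in((283,161),(283,163)): aim(c,s,ap,(283.25,159.),.006)
for q in (24,25,26):
    q=np.radians(q); gr=np.array([.4735,-.1411,.2293]); tx=np.array([np.cos(.1496),np.sin(.1496),0]); tip=lambda L:gr+L*(np.sin(q)*tx-np.cos(q)*np.array([0,0,1]))
    print(np.degrees(q).round(),'scene tip/8mm back',proj(a,[tip(.112),tip(.104)]).round(1).tolist(),'wrist ctr',proj(c,[tip(.109)]).round(1))
E
```

```text
[[208 201 193 195 202 210 212 215 213 214 214 213 211 205 197 188 187 200
  213]
 [203 193 192 203 211 214 214 214 211 210 212 213 213 213 208 198 185 192
  207]
 [198 188 197 210 214 214 213 206 198 194 201 210 214 215 214 207 191 188
  202]
 [186 185 200 212 215 214 204 186 168 164 175 195 209 213 214 211 200 189
  197]
 [166 169 190 205 211 210 193 164 139 134 147 176 200 212 214 213 204 191
  195]
 [144 148 168 184 200 204 187 157 131 122 138 168 197 210 213 210 205 191
  193]
 [135 137 148 168 188 204 193 164 138 131 147 177 202 211 211 208 199 189
  194]
 [138 133 143 165 191 205 197 175 153 147 162 188 206 212 212 206 193 186
  198]
 [142 134 144 173 200 207 195 172 158 157 170 188 202 210 209 199 187 190
  205]
 [147 141 150 177 200 200 181 160 153 158 169 182 193 199 199 190 190 202
  213]
 [161 164 171 184 191 184 165 148 148 155 167 177 184 188 189 193 203 213
  216]
 [183 193 200 201 191 169 150 142 144 153 163 173 179 185 195 206 214 217
  219]
 [195 206 213 214 201 173 148 140 141 148 159 169 179 192 206 215 219 222
  225]
 [206 211 215 216 205 176 147 137 138 142 151 1
[... 1467 characters left out ...]
  91  97 109 118 120 127 150 189 179 178]
 [160 117 101 131 146 111 123 142 146 178 177 171 174 177]
 [110 113 110 109 115 142 152 160 154 158 166 171 172 170]]
tilt 25.54 lateral mm 1.01
S [ 0.5234 -0.1349  0.116 ] tip [ 0.5214 -0.1349  0.1283] dp to go [-0.6  0.2  6.9] axis in tool [-0.431  0.    -0.902]
tilt 24.58 lateral mm 1.01
S [ 0.5234 -0.1349  0.116 ] tip [ 0.5197 -0.1352  0.1275] dp to go [1.2 0.2 6.1] axis in tool [-0.416  0.    -0.909]
24.0 scene tip/8mm back [[331.3, 225.1], [330.4, 222.5]] wrist ctr [[281.7 168.2]]
25.0 scene tip/8mm back [[331.8, 224.4], [331.0, 221.9]] wrist ctr [[281.7 166.1]]
26.0 scene tip/8mm back [[332.4, 223.8], [331.5, 221.3]] wrist ctr [[281.7 164. ]]
```

Stud dot is at (283.0,159.0) and the apex at about (283,161.8), which gives tilt ≈25.1° and a gap of about 12 mm. I'll advance along the pen axis to near contact.

Call:
send_rows(steps=[{"dp":[1,0.2,5],"roll":0,"jaw":0},{"dp":[1.8,0.2,9.8],"roll":0,"jaw":0},{"dp":[1.8,0.2,9.8],"roll":0,"jaw":0},{"dp":[1.8,0.2,9.8],"roll":0,"jaw":0}])

```text
time_s: 10.62
tcp_pos: [0.4746, -0.1411, 0.2137]
eef_rot: [180.0, 0.0, 8.5]
contact_force: [-2.3, -0.1, 0.3]
gripper_width: 0.0261
gripper_force: 40.0
```

```bash
cat > f.py <<'E'
from plant import r; from h import *
n=np.array([-.418,-.063,.906]); F=[];M=[];P=[]
for i in range(10):
    c=r.capture('wrist'); s=r.get_state(); F.append(s['contact_force']);M.append(s['moment']);P.append(s['tcp_pos'])
F=np.array(F);print(s['time_s'],'F',F.mean(0).round(2),'axial',(F@n).mean().round(2),'sd',(F@n).std().round(2),'M',np.mean(M,0).round(3),'tcp',np.mean(P,0).round(4),'rot',s['eef_rot'].round(2))
E
python3 f.py; python3 - <<'E'
from plant import r; from h import *
b=cap(r,'wrist','w8'); g=cv2.cvtColor(b['image'],6); print(g[158:178:1,274:293])
E
```

```text
11.125 F [-1.51 -0.35 -0.74] axial -0.01 sd 0.66 M [-0.133  0.519 -0.009] tcp [ 0.4747 -0.1411  0.2138] rot [1.80e+02 1.00e-02 8.55e+00]
[[138 136 152 177 197 205 209 210 208 208 209 213 215 215 211 203 192 191
  203]
 [136 139 152 169 187 201 206 198 184 181 190 205 213 215 215 210 200 190
  199]
 [134 139 150 159 174 190 190 171 151 146 162 188 209 214 215 213 205 192
  197]
 [134 141 149 156 170 184 173 148 133 132 145 174 199 212 214 214 207 192
  194]
 [132 138 147 154 163 168 156 139 135 143 152 172 196 210 213 211 204 190
  192]
 [132 136 143 150 153 151 145 138 144 155 166 180 196 208 212 209 199 186
  192]
 [135 136 144 150 148 144 141 141 146 156 167 180 195 206 210 204 190 185
  197]
 [138 134 141 148 148 145 139 142 145 151 163 175 191 202 206 197 187 192
  206]
 [145 139 137 141 145 143 141 140 143 147 155 169 186 197 196 189 192 204
  212]
 [151 145 140 137 139 139 137 139 141 141 148 160 174 182 189 195 206 214
  216]
 [158 152 147 140 137 135 136 137 139 140 142 148 157 168 185 204 215 217
  220]
 [175 163 154 146 138 133 134 134 135 138 138 139 143 154 178 205 216 221
  225]
 [201 185 166 146 134 132 132 133 134 136 136 136 137 144 164 192 217 225
  230]
 [217 208 182 150 133 131 133 133 135 134 135 136 136 136 148 177 213 228
  232]
 [221 216 188 151 133 132 134 134 135 134 136 135 136 135 141 164 204 226
  231]
 [219 211 180 144 132 132 134 134 135 135 133 134 136 133 134 150 187 219
  228]
 [213 196 165 138 132 134 134 135 133 134 135 134 134 135 133 142 173 211
  226]
 [200 177 147 134 133 134 133 135 134 134 133 133 134 134 134 137 158 197
  220]
 [182 159 138 133 133 135 136 137 135 136 135 135 134 134 134 135 146 176
  206]
 [160 144 134 133 135 137 139 139 140 140 140 138 138 136 136 136 139 154
  180]]
```

Call:
send_rows(steps=[{"dp":[-1,0,-3],"roll":0,"jaw":0},{"dp":[0.4,0,-4.6],"roll":0,"jaw":0},{"dp":[0.4,0,-4.6],"roll":0,"jaw":0},{"dp":[0.4,0,-4.6],"roll":0,"jaw":0}])

```text
time_s: 11.68
tcp_pos: [0.4753, -0.141, 0.2183]
eef_rot: [-180.0, -0.0, 8.5]
contact_force: [0.2, 0.3, -1.9]
gripper_width: 0.0257
gripper_force: 40.0
```

```bash
python3 f.py; python3 - <<'E'
from aim import *
b=cap(r,'wrist','w9'); g=cv2.cvtColor(b['image'],6); print(g[154:178:1,276:292]); s=r.get_state()
for ap in((283,158),(283,160)): aim(b,s,ap,proj(b,[[.5236,-.1345,.116]])[0],.0)
print(proj(b,[[.524,-.134,.116]]))
E
```

```text
12.175 F [ 0.12  0.2  -1.35] axial -1.29 sd 0.5 M [-0.042  0.006 -0.   ] tcp [ 0.4752 -0.141   0.2183] rot [180.    -0.     8.55]
[[149 148 152 166 179 185 190 195 195 192 192 196 203 211 215 215]
 [144 142 158 179 193 201 203 205 203 199 193 188 192 202 211 215]
 [139 151 177 199 209 212 213 213 212 211 205 198 192 193 201 210]
 [144 170 196 210 215 215 214 215 213 215 213 210 202 195 194 203]
 [149 177 201 210 213 211 208 207 210 212 215 214 210 203 193 198]
 [150 168 184 197 201 195 185 183 191 205 213 215 215 210 199 193]
 [149 157 163 170 169 160 150 149 164 190 209 214 214 213 204 195]
 [147 151 151 151 143 133 130 139 154 179 203 212 214 213 204 192]
 [145 149 149 146 140 135 138 147 160 178 198 207 212 210 201 188]
 [146 148 149 145 140 141 145 153 165 178 192 203 210 208 198 189]
 [144 149 150 145 141 142 144 153 163 177 189 201 208 206 194 192]
 [142 156 160 153 144 142 143 150 160 172 187 200 205 199 191 198]
 [150 170 176 164 146 139 141 146 152 165 181 192 195 193 194 206]
 [171 183 183 166 144 139 138 142 145 153 164 178 188 197 208 214]
 [195 197 180 158 139 135 136 13
[... 262 characters left out ...]
133 135 137 135 136 135 139 161 200 224]
 [175 143 131 131 134 133 132 134 134 134 134 134 134 150 188 218]
 [161 138 132 133 134 135 133 135 134 134 133 135 133 143 173 210]
 [147 135 131 133 135 134 134 134 134 133 134 134 133 136 159 195]
 [137 131 134 134 136 136 137 136 136 134 134 134 134 133 145 175]
 [134 133 135 137 139 139 140 141 140 139 137 137 135 134 137 153]]
tilt 26.91 lateral mm 1.03
S [ 0.5236 -0.1345  0.116 ] tip [ 0.5255 -0.1345  0.1235] dp to go [-1.9 -0.3  7.5] axis in tool [-0.453 -0.    -0.892]
tilt 25.95 lateral mm 1.03
S [ 0.5236 -0.1345  0.116 ] tip [ 0.5238 -0.1347  0.1226] dp to go [-0.2 -0.3  6.6] axis in tool [-0.438  0.    -0.899]
[[282.13934517 160.75728004]]
```

Off-contact baseline is F≈(0.1,0.2,−1.35), so the first approach did touch lightly, about 2 mm low of the dot. The tip is now re-aimed, so I'll advance strictly along the pen's axis.

Call:
send_rows(steps=[{"dp":[0.2,0,1.5],"roll":0,"jaw":0},{"dp":[0.7,0,2.6],"roll":0,"jaw":0},{"dp":[1.3,0,3.8],"roll":0,"jaw":0},{"dp":[2.2,0,5.6],"roll":0,"jaw":0},{"dp":[2.2,0,5.6],"roll":0,"jaw":0}])

```text
time_s: 12.85
tcp_pos: [0.4773, -0.1407, 0.2127]
eef_rot: [180.0, 0.0, 8.5]
contact_force: [-2.3, -0.0, 1.0]
gripper_width: 0.0257
gripper_force: 40.0
```

```bash
python3 f.py; python3 - <<'E'
from aim import *
b=cap(r,'wrist','w10'); g=cv2.cvtColor(b['image'],6); print(g[156:176:1,276:292])
print(proj(b,[[.5236,-.1345,.116]]))
E
```

```text
13.35 F [-1.81 -0.25  0.74] axial 1.44 sd 0.45 M [-0.072  0.776 -0.003] tcp [ 0.4772 -0.1407  0.2128] rot [-1.80e+02  1.00e-02  8.55e+00]
[[152 152 149 146 146 150 165 183 198 204 208 210 213 214 214 212]
 [150 147 142 138 140 151 169 181 187 191 194 200 208 213 214 215]
 [145 138 135 136 148 169 188 196 197 196 196 194 196 202 211 215]
 [137 136 139 147 164 190 207 212 211 209 206 201 194 194 202 212]
 [136 142 148 158 179 201 212 214 214 214 213 211 203 193 192 202]
 [139 147 154 167 190 207 210 211 212 214 214 214 210 203 191 195]
 [144 151 158 172 190 195 195 197 204 212 214 215 214 210 196 190]
 [148 152 155 163 171 170 168 176 188 202 213 214 214 213 203 190]
 [148 151 150 152 149 148 151 160 174 192 205 212 214 213 205 193]
 [148 151 149 145 143 142 146 156 167 181 196 207 213 213 207 192]
 [146 150 147 144 140 140 145 150 160 174 188 203 211 211 203 192]
 [142 148 148 142 138 139 142 145 151 164 180 196 209 208 197 188]
 [139 145 144 140 136 136 139 140 143 150 164 183 200 201 189 190]
 [137 140 138 135 134 134 135 138 138 141 148 164 181 188 188 199]
 [136 134 133 132 132 132 136 135 136 136 138 146 158 172 192 207]
 [138 131 131 131 132 134 135 134 136 136 137 138 144 164 193 212]
 [139 130 130 133 132 133 134 135 135 136 136 135 137 157 190 211]
 [143 131 131 132 133 134 134 134 134 135 136 134 136 150 183 212]
 [149 132 132 132 133 135 135 136 134 134 134 135 134 144 173 209]
 [147 133 133 135 134 135 135 134 135 134 134 134 134 138 162 203]]
[[282.66603846 164.67613332]]
```

The dot is now hidden under the tip, apex at row 163.3 against the dot at 165, so it's centred. Axial load is ≈2.7 N, so about 2 mm more travel is needed, with a touch of side-load relief.

Call:
send_rows(steps=[{"dp":[0.2,0,1],"roll":0,"jaw":0},{"dp":[0.5,0,2],"roll":0,"jaw":0},{"dp":[0.5,0,2],"roll":0,"jaw":0}])

```text
time_s: 13.78
tcp_pos: [0.4779, -0.1406, 0.2107]
eef_rot: [180.0, 0.0, 8.6]
contact_force: [-1.8, -0.0, 1.2]
gripper_width: 0.0256
gripper_force: 40.0
```

```bash
python3 f.py; python3 f.py; python3 - <<'E'
from aim import *
b=cap(r,'wrist','w11'); g=cv2.cvtColor(b['image'],6); print(g[158:172:1,276:292])
print(proj(b,[[.5236,-.1345,.116]])); a=cap(r,'scene','s11'); t=cap(r,'top','t11')
d=cv2.absdiff(a['image'],load('s0')['image']).max(2)[205:300,300:400]; print('pump region changed px',(d[40:]>40).sum())
# pen width at body lower edge and pump phase shift (scene crop of fan end)
A=cv2.cvtColor(load('s0')['image'],6)[235:300,340:400].astype('f4');B=cv2.cvtColor(a['image'],6)[235:300,340:400].astype('f4');print(cv2.phaseCorrelate(A,B))
E
```

```text
14.275 F [-2.27 -0.28  1.57] axial 2.39 sd 0.69 M [-0.064  0.888  0.026] tcp [ 0.4779 -0.1406  0.2108] rot [180.    -0.     8.55]
14.775 F [-1.92 -0.1   1.49] axial 2.16 sd 0.36 M [-0.098  0.837 -0.008] tcp [ 0.4779 -0.1406  0.2108] rot [180.    -0.     8.55]
[[150 149 144 138 137 138 144 159 177 187 197 204 210 213 214 215]
 [145 139 137 136 138 139 143 155 172 186 194 197 200 206 212 215]
 [135 133 139 144 147 147 152 164 188 202 204 202 197 197 204 212]
 [133 140 146 150 151 152 158 178 201 211 212 210 203 196 193 204]
 [140 147 149 152 152 153 163 186 206 214 214 213 211 202 190 196]
 [145 152 152 151 149 149 162 182 202 212 214 215 214 209 197 191]
 [149 151 153 151 146 143 149 165 183 202 212 215 215 213 203 193]
 [149 152 152 148 142 138 142 149 164 185 205 213 214 214 208 194]
 [148 151 149 145 140 140 142 144 153 171 193 207 214 214 207 193]
 [147 149 147 143 139 140 140 142 145 157 178 198 209 210 205 190]
 [144 148 145 139 135 136 140 140 140 146 161 181 200 206 200 188]
 [138 143 139 135 134 136 136 138 139 141 147 161 181 191 189 189]
 [131 134 134 132 132 134 135 137 137 138 139 146 158 171 180 194]
 [130 129 129 133 133 133 135 136 137 137 136 138 142 156 181 204]]
[[282.66497696 165.81175375]]
pump region changed px 2
((0.01828313111647617, -0.006667390692655317), 0.991970755353018)
```

The axial force is 3.56 N above baseline, which matches the 3.5 N at half-way. Travel since contact is ≈4.5–5 mm. The lean is ≈24.8° from grip to stud geometry, the tip is on the dot and the pump has not moved (0.02 px). Handing in.

```bash
python3 -c "
from plant import r
print(r.close_job())"
```

```text
the job is handed in; nothing more can be done
None
```

The job is handed in: the pen is out of the rail and held square on the middle of the head-side stud, pressing with about 3.5 N (tip roughly half-way in); the torch was left in its socket and the pump did not move.

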